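Load the longest tubular filter into the test jig

TASK

Pull the longest of the three tubular filters out of the storage block and lay it along the jig in its two V rests - set it down, do not drop it. Once it lies there let go of it, then slide the jig's moving block up until the filter is held between the two blocks with no gap at either end. Leave the two shorter filters standing in their wells and everything else on the bench where it is.

Things in the scene. Friction and masses are not known exactly. Their poses are not given: they have to be found in the camera images.
- filter_long: The filter to load: longest of three plain metal tubular filters, about 220 g, 160 mm long: round body 25 mm in diameter, 136 mm long, with a connector jack 16 mm in diameter, 12 mm long on each end (ends alike). Starts upright in any one of the three wells. Origin: centre of the end face that is at the bottom at the start; z runs along the filter to the other end.
- filter_long_mid (a point): Middle of the long filter, on its axis, 80 mm from either end. Same axes as filter_long.
- filter_medium: Medium filter, 125 mm long, otherwise the same look and diameter, upright in another well. Leave it. Origin: centre of its bottom end face, z along it (up).
- filter_short: Short filter, 95 mm long, otherwise the same, upright in the remaining well. Leave it. Origin: centre of its bottom end face, z along it (up).
- holder: Black storage block, fixed, 64 mm (its x) by 214 mm (its y), 56 mm high. Three round wells in a row at y = -75, 0, +75 mm, 28 mm in diameter (3 mm wider than a filter), 46 mm deep: filters stand on the well floors 10 mm above the bench; the long one projects 114 mm above the block, the medium 79, the short 49. Origin: centre of its underside, z up.
- jig: Metal quick-test jig, fixed. Base 80 mm (x) by 326 mm (y from -198 to +128), with a guide rail up to 26 mm high. Two V rests (90 degree Vs, 12 mm thick, 58 mm wide, tops 66 mm high) at y = -50 and +50 hold a filter level along y, its axis 62 mm above the bench; either end may face the fixed block. Origin: on the bench midway between the rests; x across, y along to the fixed block, z up.
- rest_centre (a point): Point on the jig where the middle of the filter belongs when loaded: midway between the two V rests, 62 mm above the bench, 80 mm from the fixed block's face. Axes as jig.
- slide (a joint): Travel of the moving block on the rail, m: 0 fully back, growing towards the fixed block (jig +y), stop at 0.075; starts at 0 to 0.015. It meets the long filter's end at 0.055 when the filter touches the fixed block. Friction about 2.5 N; it stays where left. Pushing a filter lying short of the fixed block along the rests takes some 2 N more.
- slide_grip (a point): Point to pinch on the moving block's black finger grip: on its centre line, 104 mm above the bench. The grip is an upright bar 20 mm across (jig x), 30 mm along (jig y), from 80 to 118 mm above the bench. Axes as jig.
- slide_face (a point): Centre of the moving block's flat face that meets the filter's end, 62 mm above the bench; 22 mm ahead (jig +y) of the grip's centre. The block is 46 mm wide, 40 mm deep, its top 80 mm above the bench. Axes as jig.
- sensor: Light grey power sensor lying on the bench beyond the work, box 46 x 120 x 46 mm with round connectors on both ends (166 mm overall along its y). Leave it. Origin: centre of the box's underside.
- board: Green circuit board 100 x 120 mm on four white standoffs, 30 mm high overall, beyond the work. Leave it. Origin: under its centre, on the bench.
- amplifier: Small aluminium amplifier module 60 x 70 x 26 mm with a gold connector on two sides, beyond the work. Leave it. Origin: centre of its underside.
- fixed_face (a point): Centre of the fixed block's flat face that the filter's end must touch, 62 mm above the bench, at jig y = +80 mm. The block is 46 mm wide (x), 40 mm deep (y = 80 to 120), its top 80 mm above the bench. Axes as jig.
There are look-alikes about, which are no part of the job. Leave any green or orange look-alike of the filter_medium alone.

How it is judged (in metres and radians):
On the way, in this order (a step that is already met when the one before it is completed fails the run):
1. the long filter has been pulled up clear of its well (height (world z) of filter_long above 0.06 m and contact force between filter_long and holder below 0.05 N), for 0.1 s.
2. the long filter lies along the jig in both V rests, at rest and let go (x of filter_long_mid in the frame of rest_centre between -0.004 and 0.004 m and z of filter_long_mid in the frame of rest_centre between -0.004 and 0.004 m and angle between the z axis of filter_long and the y axis of jig, either way round below 0.06 rad and linear speed of filter_long below 0.02 m/s and contact force between filter_long and the fingers below 0.05 N), for 0.2 s.
3. the moving block has been slid up until the filter is held between the two blocks (value of joint slide between 0.053 and 0.057 m and y of filter_long_mid in the frame of rest_centre between -0.0025 and 0.0025 m), for 0.2 s.
At the end, for the whole second after the job is handed in: The long filter lies still in both V rests (middle within 4 mm across and in height, 2.5 mm along, axis within 0.06 rad), the moving block is closed on it (slide 0.053 to 0.057, at most 2 mm of gap in all), and the shorter filters still stand in their wells (all of step 3 and x of filter_long_mid in the frame of rest_centre between -0.004 and 0.004 m and z of filter_long_mid in the frame of rest_centre between -0.004 and 0.004 m and angle between the z axis of filter_long and the y axis of jig, either way round below 0.06 rad and linear speed of filter_long below 0.02 m/s and distance of each of filter_medium, filter_short from where it was at the start of the episode below 0.015 m and angle between each of filter_medium, filter_short's own z axis and vertical below 0.2 rad); the robot touches nothing.
It fails at once if a shorter filter is pulled out or knocked out of its place (15 mm) (distance of any of filter_medium, filter_short from where it was at the start of the episode above 0.015 m).
It fails at once if the sensor, the board or the amplifier is shifted more than 20 mm (distance of any of sensor, board, amplifier from where it was at the start of the episode above 0.02 m).
It fails at once if the long filter is dropped: it falls free, out of the fingers, faster than 0.8 m/s (a fall of some 35 mm) (contact force between filter_long and the fingers below 0.02 N and linear speed of filter_long above 0.8 m/s).
It also fails if it takes over 56 s, if anything falls off the work surface, if the arm or the gripper's body presses on something with over 40 N, if the wrist force passes 120 N, or if a joint passes its speed limit or range.

ROBOT

A 7-joint arm with a two-finger parallel gripper is mounted at the origin on the work surface. World frame = base frame: x ahead of the robot, y to its left, z up, the work surface at z = 0. Lengths are in mm, angles in rad, forces in N, time in s.
With the tool pointing down it reaches from about 400 to 875 mm from the base axis. Payload 6.5 kg.
Tool frame: the origin (TCP) lies on the centre line of the jaws, within the pads' length; the fingertips stand manip.tcp_to_tips ahead of it and the grasp point (between the pads) lies 5 mm behind it (manip.tcp_to_tips is the distance from the TCP to the fingertips, in mm); z points along the fingers, y is the line along which they close (so a half turn about z gives the same grasp; the last joint's range is limited). The gripper opens to 88 mm and grips with 3 to 60 N. Pads are 18 mm wide; open, the fingers measure 123 mm over their backs; the gripper's body (75 mm by 187 mm) begins 45 mm behind the grasp point.
Start: joints at [1.094, 0.536, -0.004, 1.538, 0.003, 1.067, -0.071], TCP at [259.568, -595.915, 252.716] pointing down, gripper open.
Joint ranges: [-2.7, 2.7], [-0.37, 2.16], [-1.27, 1.26], [0.24, 2.4], [-1.31, 4.45], [0.19, 1.91], [-2.76, 2.76]. Speed limits (rad/s): [2.39, 2.39, 3.14, 3.14, 3.14, 3.14, 3.14].

INTERFACE

Orientations are given as a unit quaternion [w, x, y, z].
In Python, from plant import manip gives the robot as it stands.
- The arm moves only by the tool move_arm, never from a script. Its argument "motion" is one flat list of numbers, 4 for each row, row after row: the shift along the tool's x, y, z in mm, then the turn about the tool's z in rad. In form: [tx, ty, tz, twist, tx, ty, tz, twist, ...]. A call has 1 to 20 rows; each row shifts and turns the commanded pose from where the row before left it, along the tool's axes as they then stand; what a row does not reach is not made up. A row lasts 1/10 s, in which the tool goes at most 50 mm and 8.59 degrees, less where a joint would pass 70% of its speed; a pose out of reach is approached as far as the arm can. A call with a gripper value outside its range is refused whole. "claw" is the closure, from -1 (fully open) to 1 (shut), set as the call begins (left out, the last holds). The fingers move at their own pace and stop on an object; "force" is the grip in N (left out, the last holds). Time passes only in rows, so rows that do not move let the fingers close. It gives the time, the measured TCP pose, the force, the opening and the grip force at its end, in the units of the state.
- manip.state(): the state, without advancing time (a new reading comes with each control period).
- manip.camera(name): name is "scene" or "top" or "wrist"; returns (picture, depth): 420x560x3 uint8, red, green, blue; 420x560 float32, mm along the optical axis (not along the pixel's ray), 0 where there is no reading.
- manip.get_calibration(name): a dict with "intrinsics" (3x3 intrinsics, pixels), "R" (3x3) and "t" (3): a world point X has camera coordinates R X + t; the wrist camera has in their place "tool_from_camera" (4x4, takes a point from camera to tool coordinates, whose origin is the TCP and whose axes are the flange's). Camera axes: x right, y down, z forward; pixel columns grow to the right and rows downward; lengths in mm; the calibration is good to about 2 mm. A picture is of the moment at which its call begins: read the wrist's pose just before it. get_calibration takes no time and is no camera call.
- manip.hand_in(): hands the job in; it is judged then, once.
Trained networks look in the newest picture that a camera, given by its name, has taken for a name from the list of things; names that differ only in an ending like _2 or _b are one class to them, and where a whole thing is asked for, a point or a joint stands for the part that bears it (a point fixed in the world has none). Each returns a list of dicts, best first, with "conf" (0 to 1); they miss things now and then, are a little off and sometimes report something else, mostly with a low value. They report only what shows in the picture. A call takes as long as a camera call. They do not tell look-alikes from the thing itself.
- manip.regions_of(camera, name): "region" (420x560 bool, what is visible of it) and "centre" ([row, column] in pixels, amid what is visible of it).
The state is a dict: "time_s": time; "joint_pos": joint angles; "joint_vel": joint speeds; "joint_torque": joint torques, N m; "eef_pos": TCP position; "tool_rot": TCP orientation; "contact_force": force on the tool from outside, world axes, zero at the start; "wrist_torque": the same for the moment, N m; "width": finger opening in mm; "grasp_force": force on a finger pad.
Only numpy, scipy, OpenCV 4.12 (cv2) and the standard library are available. Lean on these libraries where they do the work, as an engineer would, in place of code of your own. Each camera call takes 0.05 s, during which the arm holds its last target. There are 200 camera calls.

## Working session

There is one attempt and no reset: what is moved stays moved. The work goes in short steps, Python scripts to look and compute and a tool call to move; the robot and the scene stay as the last step left them, time stands still between calls to the robot, and variables do not carry over. Pictures are saved under pics/ and viewed, at most 10 in all, crops included, and the job is handed in when it is done.

Besides the shell and the picture viewer there is one more tool, called after "Emit:" as name(argument=value, ...) on one line, values as JSON. move_arm: Moves the arm, as the interface text tells. Its arguments: {"type":"object","properties":{"motion":{"type":"array"},"claw":{"type":"number"},"force":{"type":"number"}},"required":["motion"]}

```bash
mkdir -p pics; cat > h.py <<'E'
import numpy as np, cv2, pickle
from plant import manip
def pts(cam,depth,mask=None):
    c=manip.get_calibration(cam);K=np.array(c["intrinsics"])
    v,u=np.nonzero((depth>0)&(mask if mask is not None else True))
    z=depth[v,u];P=np.c_[(u-K[0,2])/K[0,0]*z,(v-K[1,2])/K[1,1]*z,z]
    return (P-np.array(c["t"]))@np.array(c["R"]),v,u
E
python3 - <<'E'
from h import *
s=manip.state();print({k:np.round(v,3) for k,v in s.items()}, manip.tcp_to_tips)
ims=[]
for c in("scene","top"):
    p,d=manip.camera(c);ims.append(p);np.savez(f"{c}.npz",p=p,d=d)
    cv2.imwrite(f"pics/{c}.png",p[:,:,::-1])
    for n in("filter_long","filter_medium","filter_short","holder","jig","slide_grip"):
        for r in manip.regions_of(c,n)[:4]:
            P,_,_=pts(c,d,r["region"])
            print(c,n,round(r["conf"],2),np.round(r["centre"]),r["region"].sum(),np.round(np.median(P,0)),np.round(np.percentile(P,2,0)),np.round(np.percentile(P,98,0)))
E
```

```text
{'time_s': np.float64(0.0), 'joint_pos': array([ 1.094,  0.537, -0.004,  1.539,  0.003,  1.067, -0.071]), 'joint_vel': array([ 0.   , -0.002, -0.001, -0.001,  0.001,  0.001, -0.   ]), 'joint_torque': array([-0.0000e+00, -5.7098e+01,  9.9100e-01, -2.5161e+01, -5.6000e-02,
        1.8000e-02,  0.0000e+00]), 'eef_pos': array([ 259.273, -595.401,  251.836]), 'tool_rot': array([-0.001,  0.979,  0.204, -0.   ]), 'contact_force': array([ 0.03 , -0.691,  0.343]), 'wrist_torque': array([ 0.001,  0.005, -0.009]), 'grasp_force': np.float64(0.0), 'width': np.float64(87.995)} 14.0
scene filter_long 0.73 [207. 388.] 562 [472. 193. 114.] [458. 176.  54.] [478. 200. 169.]
scene filter_medium 0.95 [251. 442.] 429 [498. 339. 103.] [484. 320.  55.] [504. 347. 135.]
scene filter_medium 0.87 [290. 434.] 682 [580. 374.  74.] [565. 359.   6.] [585. 382. 125.]
scene filter_medium 0.59 [267. 393.] 641 [583. 284.  71.] [548. 253.   0.] [588. 291. 124.]
scene filter_short 0.63 [236. 415.] 272 [485. 265.  82.] [471. 251.  54.] [491. 274. 105.]
scene holder 0.49 [153. 232.] 681 [ 515. -283.   67.] [ 477. -383.  
[... 221 characters left out ...]
er_long 0.56 [291. 216.] 191 [465. 178. 156.] [454. 172.  46.] [477. 193. 172.]
top filter_medium 0.77 [241. 184.] 183 [573. 269. 110.] [564. 264.  27.] [586. 285. 127.]
top filter_medium 0.67 [278. 159.] 209 [492. 325. 114.] [480. 319.  48.] [506. 341. 137.]
top filter_medium 0.53 [241. 150.] 235 [570. 359.  96.] [561. 354.   8.] [584. 379. 127.]
top holder 0.9 [283. 196.] 2127 [477. 252.  55.] [437. 153.   0.] [521. 357.  90.]
top jig 0.64 [282. 373.] 4347 [ 485. -180.   21.] [ 431. -325.   12.] [540. -26. 117.]
top slide_grip 0.6 [277. 428.] 567 [ 507. -288.   80.] [ 482. -318.   35.] [ 542. -273.  120.]
top slide_grip 0.4 [282. 192.] 136 [479. 253.  93.] [468. 246.  49.] [490. 268. 108.]
```

View pics/scene.png

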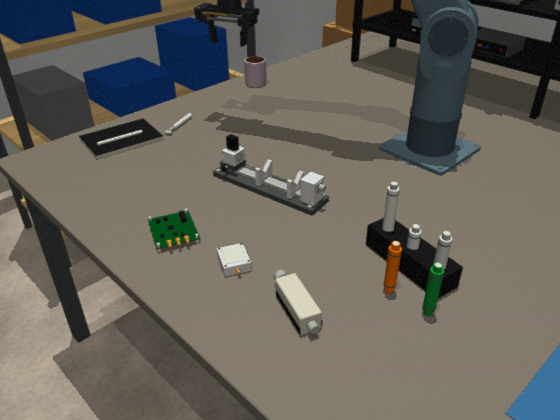

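```bash
python3 - <<'E'
from h import *
d=dict(np.load("top.npz"));P,v,u=pts("top",d["d"])
S=dict(np.load("scene.npz"));Q,_,_=pts("scene",S["d"])
def sel(A,lo,hi):
    m=((A>lo)&(A<hi)).all(1);B=A[m];return B
# tops
for nm,lo,hi in [("long",(440,150,164),(500,215,176)),("med",(465,300,130),(525,360,141)),("short",(460,230,98),(510,290,111)),
  ("decoyA",(545,250,115),(610,310,132)),("decoyB",(545,340,115),(610,400,132)),
  ("holder top",(420,130,50),(540,380,60)),("grip top",(450,-360,112),(570,-240,123)),("mblock top",(430,-360,76),(570,-220,84)),
  ("fblock top",(430,-130,76),(570,20,84)),("rest tops",(430,-230,61),(570,-90,70)),("base",(400,-360,5),(600,20,18))]:
    for k,A in(("top",P),("scene",Q)):
        B=sel(A,lo,hi)
        if len(B)<4: print(nm,k,len(B));continue
        r=cv2.minAreaRect(B[:,:2].astype(np.float32))
        print(nm,k,len(B),"med",np.round(np.median(B,0)),"rect",np.round(r[0],1),np.round(r[1],1),round(r[2],1))
big=cv2.resize(d["p"][200:380,120:480],None,fx=2.2,fy=2.2,interpolation=cv2.INTER_CUBIC)
cv2.imwrite("pics/topc.png",big[:,:,::-1])
E
```

```text
long top 52 med [465. 184. 169.] rect [465.2 184. ] [15.9 15.2] 29.1
long scene 40 med [467. 189. 168.] rect [464.4 186.4] [17.6 16.2] 65.2
med top 45 med [492. 332. 135.] rect [492.  331.1] [13.2 14.9] 1.8
med scene 47 med [493. 336. 134.] rect [491.8 335. ] [16.3 15.3] 18.2
short top 43 med [479. 258. 105.] rect [478.8 257.9] [13.5 15.3] 1.0
short scene 46 med [479. 262. 103.] rect [477.5 261.8] [15.9 15.2] 1.1
decoyA top 47 med [576. 275. 124.] rect [576.9 274.5] [15.1 16.4] 35.1
decoyA scene 67 med [578. 281. 123.] rect [578.3 280.6] [24.9 15.2] 40.7
decoyB top 54 med [573. 365. 124.] rect [573.8 365.6] [17.1 15.9] 9.7
decoyB scene 76 med [575. 371. 123.] rect [572.5 369.6] [17.8 16.2] 17.1
holder top top 1904 med [478. 254.  56.] rect [478.7 258.6] [214.5  64. ] 79.8
holder top scene 1473 med [484. 273.  55.] rect [477.7 260.3] [217.6  70.6] 79.5
grip top top 126 med [ 506. -296.  118.] rect [ 506.8 -297.8] [20.5 30.7] 10.4
grip top scene 56 med [ 509. -293.  116.] rect [ 505.9 -294.8] [24.2 31. ] 8.2
mblock top top 222 med [ 504. -290.   80.] rect [ 506.3 -296.1] [45.5 42.7] 10.7
mblock top scene 101 med [ 515. -285.   79.] rect [ 506.6 -290.1] [49.2 40.3] 3.8
fblock top top 351 med [463. -49.  80.] rect [462. -47.] [45.6 43.3] 9.8
fblock top scene 176 med [463. -44.  79.] rect [461.5 -46.1] [49.8 41. ] 9.7
rest tops top 114 med [ 471. -147.   65.] rect [ 479.7 -147.4] [ 57.7 112.6] 10.2
rest tops scene 59 med [ 468. -183.   64.] rect [ 479.8 -144. ] [ 60.6 112.3] 10.1
base top 1926 med [ 484. -171.   16.] rect [ 501.4 -169.4] [372.9 196.7] 90.0
base scene 1148 med [ 507. -159.   14.] rect [ 486.4 -177.3] [ 87.5 327.8] 10.6
```

View pics/topc.png

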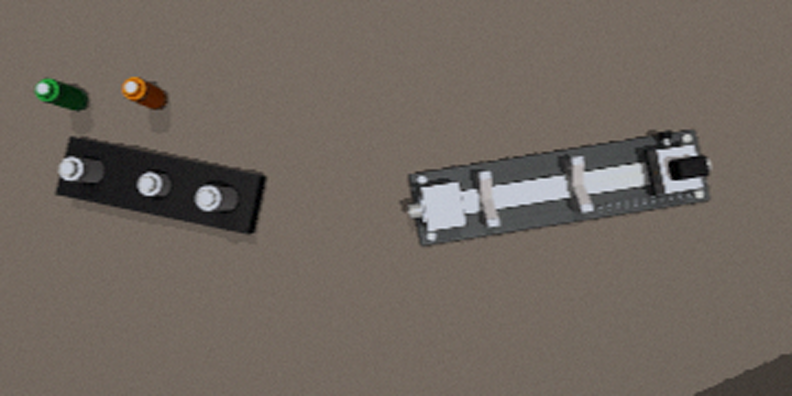

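The scene picture shows the storage block with the long filter nearest the robot (388,207), the short one in the middle (414,237) and the medium at the far end (443,250). Orange and green decoys stand beside it. The jig is at (270,185), with its moving block at (233,155) and fixed block at (313,187).

The tool can only twist about z, so I'll tip the filter in the fingers. The jig's y heading is about 100°, so I turn the tool x onto it and keep it there.

Emit:
move_arm(motion=[0,0,0,-0.1337,0,0,0,-0.1337,0,0,0,-0.1337,0,0,0,-0.1337,0,0,0,-0.1337,0,0,0,-0.1337,0,0,0,-0.1337,0,0,0,-0.1337,0,0,0,-0.1337,0,0,0,-0.1337], claw=-1)

```text
time_s: 1.7
eef_pos: [259.5, -596.0, 252.7]
tool_rot: [0.0, 0.64, 0.769, -0.0]
contact_force: [0.4, -0.0, -0.2]
width: 87.9
grasp_force: 0.0
```

Emit:
move_arm(motion=[20,40,0,0,20,40,0,0,20,40,0,0,20,40,0,0,20,40,0,0,20,40,0,0,44,7,0,0,44,7,0,0,44,7,0,0,44,7,0,0,44,7,0,0,44,7,0,0,44,7,0,0,44,7,0,0,44,7,0,0,44,7,0,0,44,7,0,0,44,7,0,0,44,7,0,0,44,7,0,0])

```text
time_s: 3.7
eef_pos: [462.6, 189.7, 253.0]
tool_rot: [0.0, 0.642, 0.767, 0.0]
contact_force: [1.1, -0.1, -0.4]
width: 88.2
grasp_force: 0.0
```

```bash
cat >> h.py <<'E'
from scipy.spatial.transform import Rotation as R
O=np.array([479.6,-146.]);H=np.radians(100.1)
def J(p): 
    d=np.asarray(p)[...,:2]-O;return np.stack([d@[np.sin(H),-np.cos(H)],d@[np.cos(H),np.sin(H)]],-1)
def st():
    s=manip.state();q=s["tool_rot"];m=R.from_quat([q[1],q[2],q[3],q[0]]).as_matrix()
    print("t",round(float(s["time_s"]),2),"eef",np.round(s["eef_pos"],1),"jig",np.round(J(s["eef_pos"]),1),"head",round(float(np.degrees(np.arctan2(m[1,0],m[0,0]))),2),"tz",np.round(m[:,2],3),"F",np.round(s["contact_force"],1),"w",round(float(s["width"]),1),"g",round(float(s["grasp_force"]),1),"q",np.round(s["joint_pos"],2))
    return s,m
E
python3 - <<'E'
from h import *
st();print(J([465,184]),J([464.4,186.4]))
E
```

```text
t 3.7 eef [462.6 189.7 253. ] jig [ 42.1 333.5] head 100.11 tz [ 0.001 -0.    -1.   ] F [ 1.1 -0.1 -0.4] w 88.2 g 0.0 q [ 0.04  0.35 -0.63  1.9   0.25  0.97 -0.53]
[ 43.49727318 327.44640359] [ 43.32745142 329.91443126]
```

Emit:
move_arm(motion=[-5,1.4,20,0,0,0,25,0,0,0,25,0,0,0,20,0,0,0,12,0,0,0,4,0,0,0,0,0])

```text
time_s: 4.4
eef_pos: [465.0, 183.5, 146.8]
tool_rot: [-0.0, 0.642, 0.767, -0.0]
contact_force: [0.1, 0.6, -0.5]
width: 88.5
grasp_force: 0.0
```

```bash
python3 - <<'E'
from h import *
s,m=st();c=manip.get_calibration("wrist")
p,d=manip.camera("wrist");cv2.imwrite("pics/w1.png",p[:,:,::-1])
K=np.array(c["intrinsics"]);T=np.array(c["tool_from_camera"])
v,u=np.nonzero((d>0)&(d<900));z=d[v,u]
P=np.c_[(u-K[0,2])/K[0,0]*z,(v-K[1,2])/K[1,1]*z,z]@T[:3,:3].T+T[:3,3]
W=P@m.T+s["eef_pos"]
k=(W[:,2]>164)&(W[:,2]<176)&(np.abs(W[:,:2]-[465,185]).max(1)<30)
print(k.sum(),np.median(W[k],0),np.median(P[k],0),P[k].min(0),P[k].max(0))
E
```

```text
t 4.4 eef [465.  183.5 146.8] jig [ 43.4 326.9] head 100.14 tz [-0. -0. -1.] F [ 0.1  0.6 -0.5] w 88.5 g 0.0 q [-0.02  0.5  -0.55  1.99  0.38  0.75 -0.63]
1743 [463.205804   190.12859799 169.25849649] [  6.88453781  -0.48816311 -22.48037619] [ -0.83359327  -8.68206089 -24.56473724] [ 13.06580434   7.65638289 -17.22731197]
```

View pics/w1.png

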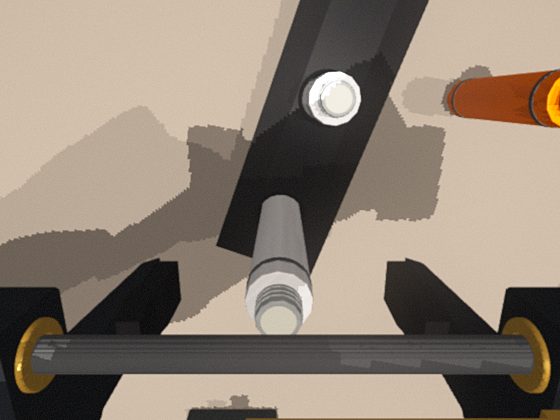

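The wrist view shows the long filter between the fingers, with its top jack at (280,315) about 5 mm ahead of the TCP. Next: centre, grip and pull.

Emit:
move_arm(motion=[4.5,-0.3,0,0,0,0,0,0])

```text
time_s: 4.65
eef_pos: [464.2, 188.8, 147.6]
tool_rot: [0.0, 0.642, 0.767, 0.001]
contact_force: [-0.3, -0.2, 0.2]
width: 88.0
grasp_force: 0.0
```

Emit:
move_arm(motion=[0,0,0,0,0,0,0,0,0,0,0,0,0,0,0,0,0,0,0,0,0,0,0,0,0,0,0,0,0,0,0,0], claw=1, force=20)

```text
time_s: 5.45
eef_pos: [463.8, 187.8, 146.7]
tool_rot: [-0.0, 0.642, 0.767, -0.0]
contact_force: [-0.8, 0.1, 0.9]
width: 26.2
grasp_force: 0.7
```

Emit:
move_arm(motion=[0,0,-5,0,0,0,-10,0,0,0,-15,0,0,0,-15,0,0,0,-12,0,0,0,-7,0,0,0,0,0,0,0,0,0,0,0,0,0])

```text
time_s: 6.35
eef_pos: [463.4, 187.6, 210.1]
tool_rot: [-0.0, 0.642, 0.767, -0.001]
contact_force: [-0.0, -0.1, -1.8]
width: 24.3
grasp_force: 20.0
```

```bash
python3 - <<'E'
from h import *
s,m=st();p,d=manip.camera("scene");cv2.imwrite("pics/s2.png",cv2.resize(p[100:300,300:520],None,fx=2.5,fy=2.5)[:,:,::-1])
E
```

```text
t 6.35 eef [463.4 187.6 210.1] jig [ 42.6 331.2] head 100.14 tz [-0.001 -0.    -1.   ] F [-0.  -0.1 -1.8] w 24.3 g 20.0 q [ 0.02  0.41 -0.61  1.94  0.3   0.88 -0.56]
```

View pics/s2.png

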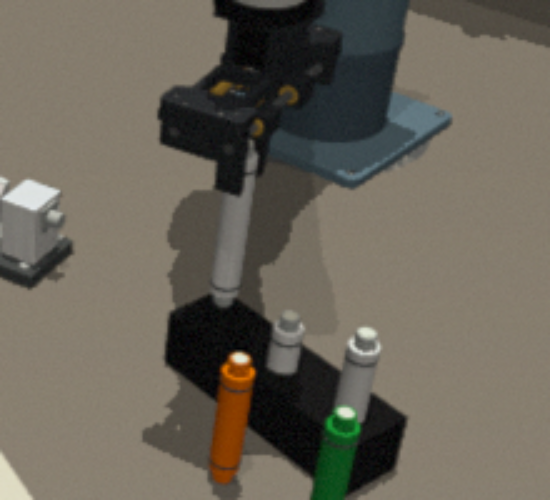

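The picture shows the filter hanging in the fingers, bottom jack at (223,297), about clear of the block. I lift a bit more and measure its ends.

Emit:
move_arm(motion=[0,0,-10,0,0,0,-10,0,0,0,0,0,0,0,0,0])

```text
time_s: 6.8
eef_pos: [464.2, 187.9, 231.2]
tool_rot: [0.0, 0.642, 0.767, 0.0]
contact_force: [-0.8, -0.1, -2.9]
width: 24.6
grasp_force: 20.0
```

```bash
cat >> h.py <<'E'
def axis(box_lo,box_hi,cam="scene"):
    """bright points in a jig-frame box [a,b,z]"""
    p,d=manip.camera(cam);P,v,u=pts(cam,d);Q=np.c_[J(P),P[:,2]]
    k=((Q>box_lo)&(Q<box_hi)).all(1)&(p[v,u].min(1)>75)
    return Q[k]
E
python3 - <<'E'
from h import *
st()
Q=axis([0,290,40],[90,370,230]);print(len(Q))
for z in range(50,220,10):
    k=(Q[:,2]>=z)&(Q[:,2]<z+10)
    if k.sum(): print(z,k.sum(),np.round(np.median(Q[k],0)),round(Q[k][:,2].min(),1))
E
```

```text
t 6.8 eef [464.2 187.9 231.2] jig [ 43.3 331.4] head 100.14 tz [ 0.001  0.    -1.   ] F [-0.8 -0.1 -2.9] w 24.6 g 20.0 q [ 0.03  0.38 -0.62  1.92  0.27  0.93 -0.54]
541
90 15 [ 49. 334.  96.] 92.3
100 26 [ 53. 334. 108.] 100.6
110 31 [ 53. 336. 116.] 110.1
120 42 [ 53. 336. 125.] 120.2
130 50 [ 54. 335. 134.] 130.0
140 48 [ 54. 336. 146.] 140.0
150 47 [ 53. 334. 155.] 150.0
160 48 [ 54. 335. 165.] 160.0
170 49 [ 53. 335. 174.] 170.2
180 52 [ 54. 335. 185.] 180.0
190 53 [ 53. 335. 196.] 190.1
200 47 [ 54. 336. 205.] 200.1
210 19 [ 48. 341. 215.] 210.8
```

Bottom at z≈92, hanging straight, 143 mm below the grasp. I lower it so the body is 4 mm into the well, then tip it over the well's rim away from the others with a light grip.

Emit:
move_arm(motion=[0,0,12,0,0,0,15,0,0,0,12,0,0,0,8,0,0,0,5,0,0,0,0,0])

```text
time_s: 7.45
eef_pos: [463.5, 187.7, 178.0]
tool_rot: [-0.0, 0.642, 0.767, -0.001]
contact_force: [-0.7, -0.7, -2.0]
width: 24.4
grasp_force: 20.0
```

Emit:
move_arm(motion=[-8,0,0,0,-8,0,0,0,-8.4,0,0.3,0,-9,0,0.8,0,-8,0,1.6,0,-8,0,2.2,0,-8,0,2.7,0,-8,0,3.2,0], force=8)

```text
time_s: 8.25
eef_pos: [475.6, 122.8, 167.7]
tool_rot: [0.0, 0.642, 0.767, 0.0]
contact_force: [-0.8, -0.1, -2.0]
width: 24.8
grasp_force: 8.0
```

```bash
python3 - <<'E'
from h import *
st()
Q=axis([0,220,40],[90,370,230]);print(len(Q))
for z in range(50,200,20):
    k=(Q[:,2]>=z)&(Q[:,2]<z+10)
    if k.sum(): print(z,k.sum(),np.round(np.median(Q[k],0)))
E
```

```text
t 8.25 eef [475.6 122.8 167.7] jig [ 43.2 265.4] head 100.14 tz [ 0.  0. -1.] F [-0.8 -0.1 -2. ] w 24.8 g 8.0 q [ 0.12  0.45 -0.57  2.    0.34  0.78 -0.47]
627
50 32 [ 49. 335.  56.]
70 55 [ 53. 327.  75.]
90 56 [ 52. 314.  95.]
110 63 [ 52. 302. 115.]
130 59 [ 51. 291. 134.]
150 36 [ 49. 280. 155.]
170 15 [ 46. 271. 174.]
```

Tipping works (30° now). Continue to about 75°.

Emit:
move_arm(motion=[-7.5,0,3.9,0,-7.2,0,4.3,0,-7,0,4.6,0,-6.7,0,4.9,0,-6.3,0,5.5,0,-6,0,6,0,-5.5,0,6.3,0,-5.1,0,6.6,0,-4.6,0,7,0,-4.1,0,7.3,0,-3.7,0,7.5,0,-3.3,0,7.7,0,0,0,0,0])

```text
time_s: 9.6
eef_pos: [486.8, 56.7, 95.3]
tool_rot: [-0.0, 0.642, 0.767, -0.001]
contact_force: [0.8, -0.2, -1.4]
width: 24.4
grasp_force: 8.0
```

Emit:
move_arm(motion=[0,0,0,0,0,0,0,0], force=60)

```text
time_s: 9.8
eef_pos: [487.2, 57.3, 96.5]
tool_rot: [0.0, 0.642, 0.767, -0.0]
contact_force: [-0.5, -0.1, -0.4]
width: 23.6
grasp_force: 60.0
```

Emit:
move_arm(motion=[0,0,-10,0,0,0,-20,0,0,0,-20,0,0,0,-20,0,0,0,-20,0,0,0,-20,0,0,0,-10,0,0,0,0,0])

```text
time_s: 10.6
eef_pos: [487.9, 57.6, 217.9]
tool_rot: [0.001, 0.642, 0.767, 0.001]
contact_force: [-0.3, -0.0, -3.3]
width: 23.7
grasp_force: 60.0
```

```bash
python3 - <<'E'
from h import *
st()
Q=axis([0,170,110],[95,390,300]);print(len(Q))
for b in range(170,390,15):
    k=(Q[:,1]>=b)&(Q[:,1]<b+15)
    if k.sum()>3: print(b,k.sum(),np.round(np.median(Q[k],0)),np.round(Q[k].max(0)))
E
```

```text
t 10.6 eef [487.9  57.6 217.9] jig [ 43.9 199. ] head 100.15 tz [ 0.003 -0.    -1.   ] F [-0.3 -0.  -3.3] w 23.7 g 60.0 q [ 0.28  0.37 -0.6   1.96  0.27  0.88 -0.28]
710
200 59 [ 52. 210. 219.] [ 58. 215. 264.]
215 83 [ 54. 223. 215.] [ 59. 230. 223.]
230 81 [ 53. 238. 212.] [ 60. 245. 274.]
245 81 [ 54. 252. 208.] [ 59. 260. 217.]
260 85 [ 53. 267. 205.] [ 59. 275. 213.]
275 85 [ 53. 283. 201.] [ 59. 290. 209.]
290 89 [ 53. 298. 198.] [ 58. 305. 205.]
305 86 [ 53. 313. 194.] [ 58. 320. 202.]
320 59 [ 49. 326. 191.] [ 56. 333. 201.]
```

It is held at about 14° below horizontal. Now carry it over the jig.

Emit:
move_arm(motion=[-15,-3,0,0,-25,-4.4,0,0,-30,-5,0,0,-35,-5,0,0,-35,-5,0,0,-35,-5,0,0,-30,-5,0,0,-30,-5,0,0,-20,-4,0,0,-12,-2.5,0,0,0,0,10,0,0,0,20,0,0,0,25,0,0,0,25,0,0,0,10,0,0,0,0,0])

```text
time_s: 12.25
eef_pos: [489.9, -211.3, 124.6]
tool_rot: [-0.002, 0.641, 0.767, -0.0]
contact_force: [0.1, 0.6, -2.3]
width: 23.5
grasp_force: 60.0
```

```bash
python3 - <<'E'
from h import *
st()
p,d=manip.camera("scene");cv2.imwrite("pics/s3.png",cv2.resize(p[90:230,190:360],None,fx=3.5,fy=3.5)[:,:,::-1])
for c in("scene","top"):
    Q=axis([-30,-100,84],[30,120,150],c);print(len(Q))
    for b in range(-95,100,15):
        k=(Q[:,1]>=b)&(Q[:,1]<b+15)
        if k.sum()>3: print(b,k.sum(),np.round(np.median(Q[k],0)),np.round(Q[k].max(0)))
E
```

```text
t 12.25 eef [ 489.9 -211.3  124.6] jig [ -1.3 -66.1] head 100.25 tz [-0.003  0.002 -1.   ] F [ 0.1  0.6 -2.3] w 23.5 g 60.0 q [ 0.67  0.57 -0.44  1.92  0.35  0.74  0.2 ]
483
-65 41 [  7. -56. 126.] [ 15. -50. 132.]
-50 59 [  8. -42. 122.] [ 15. -35. 131.]
-35 51 [  9. -27. 120.] [ 16. -20. 128.]
-20 55 [  8. -13. 116.] [ 15.  -5. 124.]
-5 60 [  8.   3. 113.] [ 16.  10. 121.]
10 55 [  8.  17. 109.] [ 14.  25. 116.]
25 54 [  8.  31. 108.] [ 17.  39. 116.]
40 59 [  8.  48. 104.] [ 14.  55. 112.]
55 48 [ 4. 62. 99.] [ 13.  68. 108.]
588
-65 36 [  1. -53. 130.] [ 13. -50. 133.]
-50 74 [  1. -42. 127.] [ 13. -35. 133.]
-35 76 [  2. -27. 123.] [ 14. -20. 129.]
-20 77 [  2. -12. 120.] [ 13.  -5. 126.]
-5 75 [  2.   3. 117.] [ 13.  10. 124.]
10 76 [  2.  18. 114.] [ 13.  25. 121.]
25 74 [  2.  33. 110.] [ 13.  40. 115.]
40 70 [  2.  48. 107.] [ 13.  55. 113.]
55 27 [  2.  59. 100.] [  8.  63. 105.]
```

View pics/s3.png

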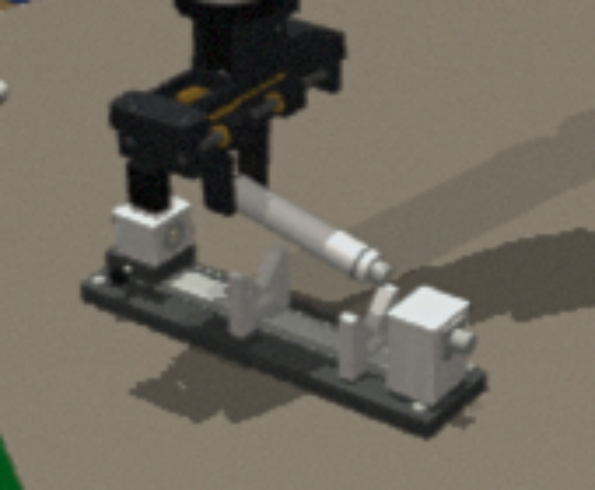

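The picture shows the filter over the rests, low end at (378,270) just above the front V rest (380,300). I lower it until it touches, then lighten the grip and lay it down.

Emit:
move_arm(motion=[-3,1.3,8,0,0,0,12,0,0,0,8,0,0,0,4,0,0,0,2,0,0,0,2,0,0,0,0,0])

```text
time_s: 13.1
eef_pos: [492.6, -216.0, 90.3]
tool_rot: [-0.0, 0.642, 0.767, -0.0]
contact_force: [-1.7, -1.5, -1.3]
width: 23.5
grasp_force: 60.0
```

```bash
python3 - <<'E'
from h import *
st()
for c in("scene","top"):
    Q=axis([-25,-65,66],[25,72,120],c);
    k=Q[:,1]<45;f=np.polyfit(Q[k,1],Q[k,2],1);print(c,len(Q),"slope deg",np.degrees(np.arctan(f[0])),"a",np.median(Q[k,0]),"bmax",Q[Q[:,2]>75][:,1].max(), "a slope",np.polyfit(Q[k,1],Q[k,0],1)[0])
E
```

```text
t 13.1 eef [ 492.6 -216.    90.3] jig [  0.5 -71.2] head 100.14 tz [-0. -0. -1.] F [-1.7 -1.5 -1.3] w 23.5 g 60.0 q [ 0.65  0.62 -0.41  1.92  0.38  0.67  0.18]
scene 406 slope deg -9.46318620512581 a 8.877498448233531 bmax 47.084887747958504 a slope -0.019404781122170513
top 560 slope deg -9.929227234340106 a 1.3314157698279796 bmax 48.66474003361554 a slope 0.0046775524259179335
```

Emit:
move_arm(motion=[1.5,-0.5,2,0,0,0,3,0,0,0,3,0,0,0,3,0,0,0,3,0,-0.3,0,3,0,0,0,3,0,0,0,3,0,0,0,3,0,0,0,2.5,0,0,0,2,0,0,0,1,0,0,0,0,0], force=8)

```text
time_s: 14.5
eef_pos: [490.8, -215.8, 59.0]
tool_rot: [-0.0, 0.642, 0.767, -0.001]
contact_force: [-5.5, -4.0, 8.6]
width: 24.8
grasp_force: 8.0
```

```bash
python3 - <<'E'
from h import *
st()
for c in("scene","top"):
    Q=axis([-16,-56,66],[16,40,120],c);
    f=np.polyfit(Q[:,1],Q[:,2],1);print(c,len(Q),"slope deg",np.degrees(np.arctan(f[0])),"med",np.median(Q,0),"max z",np.percentile(Q[:,2],98), "a slope",np.polyfit(Q[:,1],Q[:,0],1)[0])
p,d=manip.camera("scene");cv2.imwrite("pics/s4.png",cv2.resize(p[90:230,190:360],None,fx=3.5,fy=3.5)[:,:,::-1])
E
```

```text
t 14.5 eef [ 490.8 -215.8   59. ] jig [ -1.2 -70.7] head 100.09 tz [-0.003 -0.002 -1.   ] F [-5.5 -4.   8.6] w 24.8 g 8.0 q [ 0.62  0.67 -0.38  1.93  0.42  0.62  0.15]
scene 244 slope deg 6.6725875816088545 med [ 6.358515   -0.17344103 75.92631841] max z 87.54003418031229 a slope 0.011712880018858405
top 421 slope deg 9.73754845708393 med [-0.56975351 -6.97471031 79.66921204] max z 89.77487978325212 a slope -0.018879372393805174
```

View pics/s4.png

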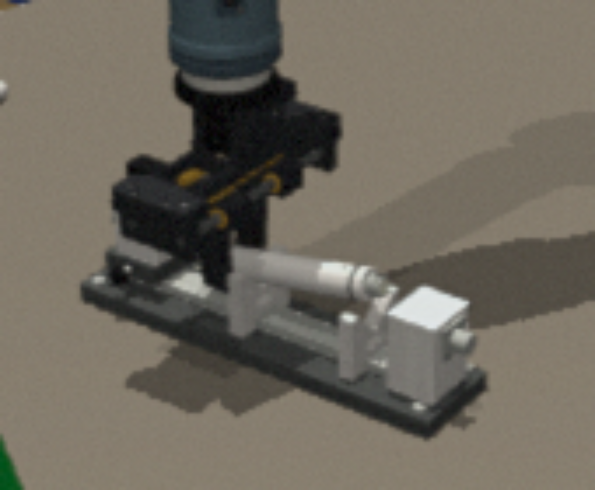

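The filter is in the V's, but its front end (370,278) is tipped about 8° up because I pushed slightly too low. I ease the grip and raise a little to let it settle.

Emit:
move_arm(motion=[0,0,-1,0,0,0,-1,0,0,0,-1,0,0,0,-1,0,0,0,0,0], force=3)

```text
time_s: 15.15
eef_pos: [491.6, -214.5, 62.7]
tool_rot: [-0.0, 0.642, 0.767, -0.0]
contact_force: [-3.9, -1.3, 0.6]
width: 24.7
grasp_force: 3.0
```

```bash
cat > m.py <<'E'
from h import *
st()
for c in("scene","top"):
    Q=axis([-16,-42,66],[16,42,120],c);
    for lo,hi in((-42,-25),(-25,0),(0,25),(25,42)):
        k=(Q[:,1]>lo)&(Q[:,1]<hi);print(c,lo,k.sum(),np.round(np.median(Q[k,0]),1),"ztop",np.round(np.percentile(Q[k,2],90),1))
E
python3 m.py
```

```text
t 15.15 eef [ 491.6 -214.5   62.7] jig [ -0.1 -69.5] head 100.15 tz [-0.001  0.    -1.   ] F [-3.9 -1.3  0.6] w 24.7 g 3.0 q [ 0.62  0.67 -0.39  1.93  0.41  0.62  0.15]
scene -42 36 5.0 ztop 74.2
scene -25 52 5.9 ztop 74.2
scene 0 55 4.6 ztop 74.6
scene 25 35 4.0 ztop 74.9
top -42 73 0.4 ztop 76.6
top -25 109 0.7 ztop 76.5
top 0 109 -0.4 ztop 76.2
top 25 71 -0.5 ztop 76.5
```

It lies level now. Let go, rise, and move over to the slide grip.

Emit:
move_arm(motion=[0,0,0,0,0,0,0,0,0,0,0,0,0,0,0,0,0,0,0,0,0,0,0,0,0,0,0,0], claw=-1)

```text
time_s: 15.95
eef_pos: [492.2, -214.7, 62.8]
tool_rot: [0.0, 0.642, 0.767, 0.0]
contact_force: [-0.5, 0.1, 0.1]
width: 79.1
grasp_force: 0.0
```

Emit:
move_arm(motion=[0,0,-5,0,0,0,-15,0,0,0,-25,0,0,0,-25,0,0,0,-25,0,0,0,-10,0,-15,0,0,0,-25,0,0,0,-25,0,0,0,-15,0,0,0,-4,0,0,0,0,0,0,0])

```text
time_s: 17.15
eef_pos: [506.5, -297.5, 167.1]
tool_rot: [-0.001, 0.642, 0.767, 0.0]
contact_force: [-0.7, 0.5, 0.8]
width: 88.0
grasp_force: 0.0
```

```bash
python3 m.py; python3 - <<'E'
from h import *
p,d=manip.camera("scene");cv2.imwrite("pics/s5.png",cv2.resize(p[90:230,190:360],None,fx=3.5,fy=3.5)[:,:,::-1])
E
```

```text
t 17.15 eef [ 506.5 -297.5  167.1] jig [-1.000e-01 -1.538e+02] head 100.1 tz [-0.001  0.001 -1.   ] F [-0.7  0.5  0.8] w 88.0 g 0.0 q [ 0.78  0.58 -0.45  1.76  0.31  0.88  0.37]
scene -42 35 5.8 ztop 73.6
scene -25 46 5.2 ztop 73.8
scene 0 55 5.1 ztop 73.7
scene 25 38 6.2 ztop 73.5
top -42 73 0.0 ztop 75.5
top -25 107 0.2 ztop 75.1
top 0 104 0.2 ztop 74.7
top 25 72 0.4 ztop 75.2
```

View pics/s5.png

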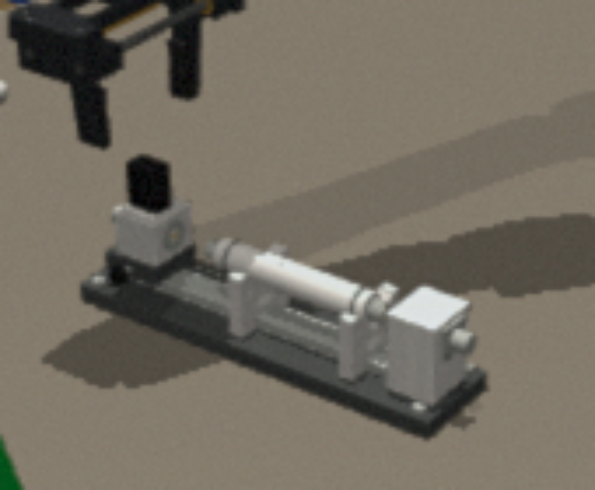

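The filter lies level in both V's, from (215,250) to (380,305). Now pinch the slide grip.

Emit:
move_arm(motion=[0,0,15,0,0,0,20,0,0,0,18,0,0,0,10,0,0,0,3,0,0,0,0,0])

```text
time_s: 17.9
eef_pos: [506.8, -297.0, 101.5]
tool_rot: [-0.0, 0.642, 0.767, 0.0]
contact_force: [-0.2, 1.4, 0.2]
width: 88.2
grasp_force: 0.0
```

Emit:
move_arm(motion=[0,0,0,0,0,0,0,0,0,0,0,0,0,0,0,0,0,0,0,0,0,0,0,0,0,0,0,0,0,0,0,0,0,0,0,0,0,0,0,0], claw=1, force=40)

```text
time_s: 18.9
eef_pos: [504.9, -297.8, 101.6]
tool_rot: [-0.001, 0.642, 0.767, -0.001]
contact_force: [-5.2, 0.5, 4.5]
width: 19.6
grasp_force: 40.0
```

Emit:
move_arm(motion=[3,0,0,0,4,0,0,0,4,0,0,0,4,0,0,0,4,0,0,0,4,0,0,0,4,0,0,0,4,0,0,0,4,0,0,0,3,0,0,0,0,0,0,0])

```text
time_s: 20.0
eef_pos: [498.4, -261.3, 101.6]
tool_rot: [-0.001, 0.642, 0.766, -0.002]
contact_force: [-4.6, -3.1, 1.6]
width: 19.5
grasp_force: 40.0
```

```bash
cat > n.py <<'E'
from h import *
st()
p,d=manip.camera("top");P,v,u=pts("top",d);Q=np.c_[J(P),P[:,2]]
def box(lo,hi):
    k=((Q>lo)&(Q<hi)).all(1);return Q[k]
m=box([-24,-190,76],[24,-75,84]);f=box([-24,70,76],[24,130,84]);c=box([-4,-100,55],[4,95,76]);
print("mblock b",m[:,1].min(),m[:,1].max(),"fblock",f[:,1].min(),f[:,1].max())
k=p[:,:,:].min(2)
body=box([-6,-90,70.5],[6,90,78]);jack=box([-5,-110,67],[5,79,72]);print("body",body[:,1].min(),body[:,1].max(),"jack",jack[:,1].min(),jack[:,1].max())
E
python3 n.py
```

```text
t 20.0 eef [ 498.4 -261.3  101.6] jig [  -1.7 -116.8] head 100.08 tz [-0.003 -0.002 -1.   ] F [-4.6 -3.1  1.6] w 19.5 g 40.0 q [ 0.71  0.64 -0.41  1.85  0.37  0.73  0.27]
mblock b -113.05290786065778 -75.64305754412348 fblock 78.78229278305167 122.88145995454579
body -88.29371852789208 85.30075040013469 jack -94.71177066145172 64.9376931448017
```

Emit:
move_arm(motion=[2,0,0,0,2,0,0,0,2,0,0,0,2,0,0,0,2,0,0,0,0,0,0,0])

```text
time_s: 20.65
eef_pos: [496.8, -252.1, 101.6]
tool_rot: [-0.0, 0.642, 0.766, -0.002]
contact_force: [-4.2, -4.7, 1.6]
width: 19.7
grasp_force: 40.0
```

Emit:
move_arm(motion=[1,0,0,0,1,0,0,0,0,0,0,0])

```text
time_s: 20.95
eef_pos: [496.5, -250.3, 101.6]
tool_rot: [-0.0, 0.642, 0.766, -0.002]
contact_force: [-4.1, -4.6, 1.3]
width: 19.6
grasp_force: 40.0
```

Emit:
move_arm(motion=[1,0,0,0,1,0,0,0,0,0,0,0])

```text
time_s: 21.25
eef_pos: [496.1, -248.4, 101.6]
tool_rot: [-0.0, 0.643, 0.766, -0.002]
contact_force: [-4.3, -5.1, 1.3]
width: 19.6
grasp_force: 40.0
```

```bash
python3 n.py
```

```text
t 21.25 eef [ 496.1 -248.4  101.6] jig [  -1.7 -103.7] head 100.04 tz [-0.003 -0.002 -1.   ] F [-4.3 -5.1  1.3] w 19.6 g 40.0 q [ 0.69  0.63 -0.41  1.87  0.37  0.72  0.24]
mblock b -99.34489402212206 -81.32296280601086 fblock 79.05133616307187 121.79468773551865
body -82.61294660703771 86.05533683824056 jack -81.90903307379192 77.62388336970626
```

Pushing the filter along now (about 2 N more). Continue until it meets the fixed block.

Emit:
move_arm(motion=[0.7,0,0,0,0.7,0,0,0,0,0,0,0])

```text
time_s: 21.6
eef_pos: [496.0, -247.4, 101.6]
tool_rot: [0.0, 0.643, 0.766, -0.002]
contact_force: [-3.7, -6.6, 0.7]
width: 19.7
grasp_force: 40.0
```

Emit:
move_arm(motion=[0.7,0,0,0,0.7,0,0,0,0,0,0,0])

```text
time_s: 21.9
eef_pos: [495.9, -247.3, 101.6]
tool_rot: [0.001, 0.643, 0.766, -0.002]
contact_force: [-2.3, -9.6, -2.6]
width: 19.5
grasp_force: 40.0
```

Emit:
move_arm(motion=[0.7,0,0,0,0.7,0,0,0,0,0,0,0])

```text
time_s: 22.2
eef_pos: [495.9, -247.3, 101.6]
tool_rot: [0.002, 0.643, 0.766, -0.002]
contact_force: [-0.1, -13.1, -4.4]
width: 19.9
grasp_force: 40.0
```

It stops at b≈-102.6 and the force climbs, so it's closed. I relax, release and rise.

Emit:
move_arm(motion=[-0.7,0,0,0,-0.7,0,0,0,0,0,0,0])

```text
time_s: 22.5
eef_pos: [496.0, -247.3, 101.6]
tool_rot: [0.001, 0.643, 0.766, -0.002]
contact_force: [-2.6, -9.4, -1.6]
width: 19.9
grasp_force: 40.0
```

Emit:
move_arm(motion=[0,0,0,0,0,0,0,0,0,0,0,0,0,0,0,0,0,0,0,0,0,0,0,0,0,0,0,0,0,0,0,0,0,0,0,0], claw=-1)

```text
time_s: 23.4
eef_pos: [497.2, -243.5, 101.8]
tool_rot: [0.0, 0.642, 0.767, 0.0]
contact_force: [0.4, -1.5, 0.4]
width: 87.4
grasp_force: 0.0
```

Emit:
move_arm(motion=[0,0,-5,0,0,0,-15,0,0,0,-25,0,0,0,-25,0,0,0,-25,0,-30,0,-10,0,-40,0,0,0,-40,0,0,0,-20,0,0,0,0,0,0,0])

```text
time_s: 24.4
eef_pos: [519.6, -375.2, 207.8]
tool_rot: [0.001, 0.644, 0.765, -0.0]
contact_force: [0.1, 0.9, -0.3]
width: 88.0
grasp_force: 0.0
```

```bash
python3 n.py; python3 m.py; python3 - <<'E'
from h import *
p,d=manip.camera("scene");cv2.imwrite("pics/s6.png",cv2.resize(p[90:320,190:490],None,fx=2.6,fy=2.6)[:,:,::-1])
E
```

```text
t 24.4 eef [ 519.6 -375.2  207.8] jig [  -0.8 -232.7] head 99.87 tz [ 0.001 -0.002 -1.   ] F [ 0.1  0.9 -0.3] w 88.0 g 0.0 q [ 0.85  0.61 -0.44  1.58  0.29  1.01  0.5 ]
mblock b -122.2895520180503 -80.40108957946411 fblock 79.0905623757025 121.0589442832093
body -85.7432098742985 88.73791681772185 jack -81.98927670700745 76.64134805554181
t 24.45 eef [ 519.9 -372.4  207.6] jig [   0. -230.] head 100.02 tz [ 0.001 -0.    -1.   ] F [-0.4  0.8 -0.2] w 87.9 g 0.0 q [ 0.85  0.61 -0.44  1.59  0.29  1.01  0.5 ]
scene -42 35 5.7 ztop 72.9
scene -25 52 4.5 ztop 73.9
scene 0 55 4.9 ztop 73.8
scene 25 36 5.7 ztop 74.6
top -42 71 -0.3 ztop 74.8
top -25 105 -0.0 ztop 75.1
top 0 103 -0.1 ztop 76.0
top 25 73 -0.1 ztop 75.6
```

View pics/s6.png

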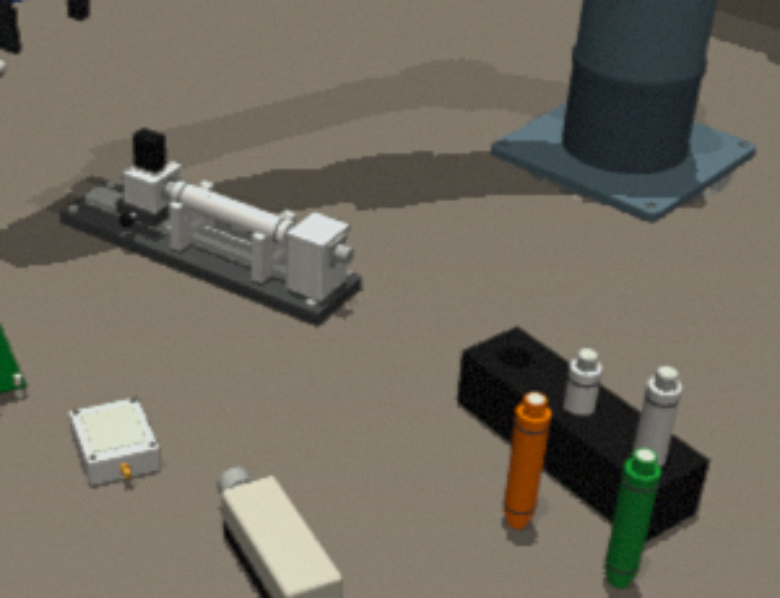

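The picture shows the filter between both blocks, (175,190) to (290,225), with no gap. The face-to-face distance measures about 159.5 mm. The short and medium filters still stand in their wells.

```bash
python3 -c "
from plant import manip
print(manip.hand_in())"
```

```text
the job is handed in; nothing more can be done
None
```

I laid the long filter in both V rests and clamped it between the blocks with no visible gap, left the two shorter filters standing, and handed the job in at about 24.5 s; the hand-in gave no verdict.

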